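Slide the loaded tube carriage home into its reader

TASK

Two small red sample readers stand on the lab bench, each with a sliding carriage in front of it. Find the one whose rack is filled with purple-capped tubes, squeeze the green lock tab against the black grip block and keep it squeezed while you slide the carriage fully home under the reader's hood, then let go so that the tab springs out and locks it there. Leave the carriage with the empty rack where it is.

Things in the scene. Friction and masses are not known exactly. Their poses are not given: they have to be found in the camera images.
- grip_loaded (a point): Middle of the squeezed grip on the carriage with eight purple-capped tubes, 54 mm above the bench; it moves with the carriage. x: level, the way the carriage slides home; z up. Black block: 40 mm along x, y -5 to +15 mm, top 74 mm above the bench. Green tab on its -y side: 30 mm along x, 32 to 68 mm above the bench, outer face y = -21 mm, pressed -15 mm (so 36 mm wide free, 30 squeezed).
- carriage_loaded (a joint): That carriage along its slide, m: 0 = pulled out (start, locked), 0.100 = fully home on its stop. 1.5 N friction with the tab pressed; else locked after 3 mm. The lock catches again from 0.088 on; let go in between, the tab stays in. Carriage plate: 72 mm wide, top 26 mm above the bench. Red hood: 112 mm wide, 90 mm high, begins 150 mm ahead (+x) of the grip point at 0, 50 mm at 0.100.
- tab_loaded (a joint): Travel of its green lock tab, m: 0 = sprung out (locked), 0.006 = fully pressed towards the block; the carriage is free above 0.005. The spring takes 5 N at first, 9 N fully pressed. The tube rack stands on the plate 55 to 135 mm ahead (+x) of the grip point, cap tops 62 mm above the bench.
- carriage_empty (a joint): The other reader's carriage along its own slide, m: a twin of the first, but its white rack is empty with dark holes. 0 at the start (3 mm of play, locked); it is to stay there.

How it is judged:
On the way, in this order (a step that is already met when the one before it is completed fails the run):
1. the lock tab of the loaded carriage is pressed in while the carriage is still out (value of joint tab_loaded above 0.0045 m and value of joint carriage_loaded below 0.03 m), for 0.05 s.
2. the carriage is more than half way home with the tab still pressed in (value of joint tab_loaded above 0.004 m and value of joint carriage_loaded above 0.055 m), for 0.05 s.
At the end, for the whole second after the job is handed in: The loaded carriage is at rest home under its hood (joint above 0.085 of 0.100 m), its lock tab has sprung out (under 2 mm of travel), and the empty carriage is still out (moved less than 12 mm) (value of joint carriage_loaded above 0.085 m and value of joint tab_loaded below 0.002 m and velocity of joint carriage_loaded between -0.01 and 0.01 m/s and value of joint carriage_empty below 0.012 m); the robot touches nothing.
It fails at once if the carriage with the empty rack is slid away from where it was (value of joint carriage_empty above 0.012 m).
It also fails if it takes over 32 s, if anything falls off the work surface, if the arm or the gripper's body presses on something with over 40 N, if the wrist force passes 120 N, or if a joint passes its speed limit or range.

ROBOT

A 6-joint arm with a two-finger parallel gripper is mounted at the origin on the work surface. World frame = base frame: x ahead of the robot, y to its left, z up, the work surface at z = 0. Lengths are in m, angles in rad, forces in N, time in s.
With the tool pointing down it reaches from about 0.425 to 0.95 m from the base axis. Payload 3.5 kg.
Tool frame: the origin (TCP) lies midway between the tips of the shut fingers; the grasp point (between the pads) lies 19 mm behind it; z points along the fingers, y is the line along which they close (so a half turn about z gives the same grasp; the last joint's range is limited). The gripper opens to 85 mm and grips with 20 to 120 N. Pads are 22 mm wide; open, the fingers measure 114 mm over their backs; the gripper's body (76 mm by 85 mm) begins 54 mm behind the grasp point. The pads swing forward as they close: fully open they stand 13 mm farther back than shut.
Start: joints at [-1.284, 0.286, 1.577, -0, 1.279, -0.15], TCP at [0.286, -0.612, 0.231] pointing down, gripper open.
Joint ranges: [-2.77, 2.77], [-0.9, 2.22], [0.21, 2.48], [-1.53, 4.67], [0.24, 2.81], [-2.84, 2.84]. Speed limits (rad/s): [2.79, 2.79, 3.14, 3.14, 3.14, 3.14].

INTERFACE

Orientations are given as a unit quaternion [x, y, z, w].
In Python, from plant import get_state, read_camera, ctrl gives the robot as it stands.
- The arm moves only by the shell command python3 -m crank 'ROWS' [FORCE]. ROWS is JSON, a list of rows, each a list of 3 entries, a list of its own where there are three numbers: the shift along the tool's x, y, z in mm, then the turn about the tool's z in degrees, then the closure in counts, from 0 (fully open) to 255 (shut). In form: [[[tx, ty, tz], yaw, claw], ...]. A call has 1 to 10 rows; each row is the pose to reach, as a shift and turn from the pose commanded when the call began, along the tool's axes at that moment; what a row does not reach only later rows make up. A row lasts 1/10 s, in which the tool goes at most 50 mm and 8.59 degrees, less where a joint would pass 70% of its speed; a pose out of reach is approached as far as the arm can. A call with a gripper value outside its range is refused whole. The fingers move at their own pace and stop on an object; FORCE is the grip in N (left out, the last holds). Time passes only in rows, so rows that repeat a pose let the fingers close. It gives the time, the measured TCP pose, the force, the opening and the grip force at its end, in the units of the state.
- get_state(): the state, without advancing time (a new reading comes with each control period).
- read_camera(name): name is "scene" or "top" or "wrist"; returns a dict with "frame" (400x640x3 uint8, blue, green, red), "range_z" (400x640 float32, m along the optical axis (not along the pixel's ray), 0 where there is no reading), "vfov" (degrees; the focal length in pixels is half the picture's height over the tangent of half this angle, whatever the lens; pixels are square), "cx", "cy" (the principal point, pixels), "k1" (the pictures are not rectified: a ray, as slopes to the right and down, at radius r is drawn at 1 + k1 r^2 times it, then the intrinsics apply), "origin" and "orientation" of the camera in the world. Camera axes: x right, y down, z forward; pixel columns grow to the right and rows downward; lengths in m; the calibration is good to about 2 mm. A picture is of the moment at which its call begins.
- ctrl.sign_off(): hands the job in; it is judged then, once.
The state is a dict: "time": time; "qpos": joint angles; "dq": joint speeds; "joint_efforts": joint torques, N m; "eef_pos": TCP position; "tcp_rot": TCP orientation; "contact_force": force on the tool from outside, world axes, zero at the start; "wrist_torque": the same for the moment, N m; "opening": opening from 0.0 (shut) to 1.0 (fully open); "finger_force": force on a finger pad.
Only numpy, scipy, OpenCV 4.12 (cv2) and the standard library are available. Lean on these libraries where they do the work, as an engineer would, in place of code of your own. Each camera call takes 0.05 s, during which the arm holds its last target. There are 200 camera calls.

## Working session

There is one attempt and no reset: what is moved stays moved. The work goes in short steps, Python scripts to look and compute and a shell command to move; the robot and the scene stay as the last step left them, time stands still between calls to the robot, and variables do not carry over. Pictures are saved under pics/ and viewed, at most 10 in all, crops included, and the job is handed in when it is done.

```bash
mkdir -p pics; ls; cat > h.py <<'E'
import numpy as np, cv2
from plant import get_state, read_camera
from scipy.spatial.transform import Rotation as R
def cloud(c):
    h,w=c["range_z"].shape; f=h/2/np.tan(np.radians(c["vfov"])/2)
    K=np.array([[f,0,c["cx"]],[0,f,c["cy"]],[0,0,1]])
    v,u=np.mgrid[0:h,0:w].astype(np.float32)
    p=cv2.undistortPoints(np.stack([u.ravel(),v.ravel()],1)[:,None],K,np.array([c["k1"],0,0,0,0.]))[:,0]
    z=c["range_z"].ravel()[:,None]
    ray=np.c_[p,np.ones(len(p))]
    Rm=R.from_quat(c["orientation"])
    P=Rm.apply(ray*z)+np.array(c["origin"])
    return P.reshape(h,w,3), Rm.apply(ray).reshape(h,w,3)
E
python3 - <<'E'
from h import *
for n in("top","scene"):
    c=read_camera(n); cv2.imwrite(f"pics/{n}.png",c["frame"]); print(n,c["origin"],c["orientation"],c["vfov"],c["k1"])
    np.save(n+".npy",c,allow_pickle=True)
print(get_state())
E
```

```text
pics
top [ 0.39740392 -0.01513847  0.90065457] [-0.7007004   0.71235168 -0.02511384  0.03071374] 42.25019141101629 -0.12109025053397665
scene [0.7570458  0.52135031 0.6042571 ] [ 0.22433804  0.88544114 -0.39605376 -0.09385017] 48.248514746184924 -0.08125884790684886
{'time': 0.1, 'qpos': array([-1.28399466e+00,  2.87103801e-01,  1.57804900e+00, -3.04810271e-05,
        1.27859812e+00, -1.50018158e-01]), 'dq': array([-0.00111262, -0.00115839, -0.00130516, -0.00122326,  0.00049116,
       -0.00261824]), 'joint_efforts': array([ 5.53210684e-04, -4.07297087e+01, -2.93699992e+01, -1.79224312e-04,
        3.42931315e-03,  1.07855450e-05]), 'eef_pos': array([ 0.28540239, -0.61103058,  0.23005772]), 'tcp_rot': array([ 9.76241697e-01,  2.16681760e-01, -8.83020367e-05, -1.07561461e-03]), 'contact_force': array([-0.92162133, -0.00582597,  0.05283098]), 'wrist_torque': array([-0.0218417 ,  0.03741348,  0.0011367 ]), 'finger_force': 0.0, 'opening': 0.9993983974406693}
```

View pics/top.png

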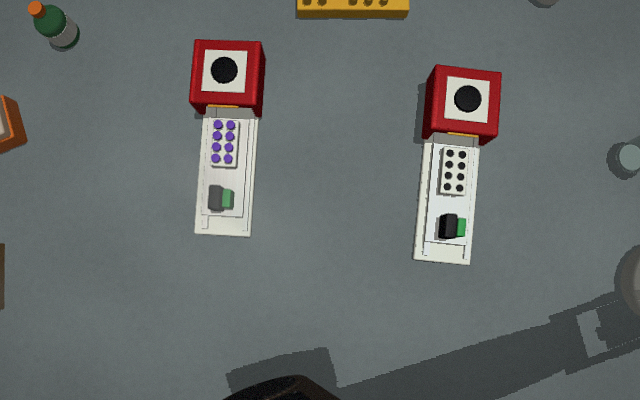

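View pics/scene.png

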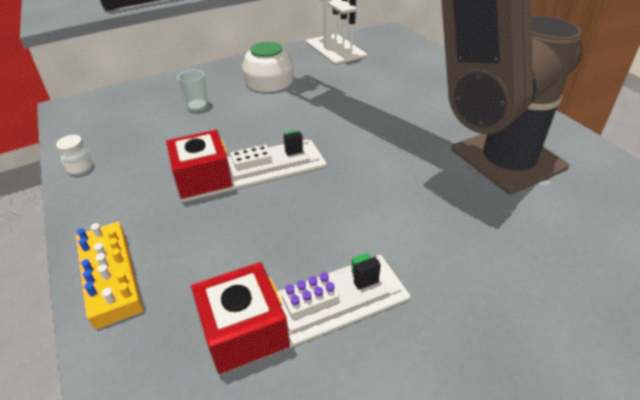

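The top view shows the loaded reader on the left: purple caps near (223,142), block and green tab near (221,197). The empty rack is on the right, near (453,170). The scene view agrees, with the loaded one nearest that camera.

```bash
python3 - <<'E'
from h import *
c=np.load("top.npy",allow_pickle=True).item()
P,ray=cloud(c); o=np.array(c["origin"]); hsv=cv2.cvtColor(c["frame"],cv2.COLOR_BGR2HSV)
H,S,V=cv2.split(hsv); v,u=np.mgrid[0:400,0:640]; L=(u>185)&(u<275)&(v<245)
def onz(uv,z):
    r=ray[int(round(uv[1])),int(round(uv[0]))]; return o+r*(z-o[2])/r[2]
def rep(n,m,z):
    ys,xs=np.nonzero(m); Q=o+ray[ys,xs]*((z-o[2])/ray[ys,xs][:,2:])
    print(n,len(xs),Q.mean(0).round(4),"medz",np.median(P[ys,xs,2]).round(4)); 
    r=cv2.minAreaRect(Q[:,:2].astype(np.float32)*1000); print("  rect",r); return Q
pur=L&(H>115)&(H<150)&(S>80)&(V>60)
rep("caps",pur,.062)
g=L&(H>50)&(H<90)&(S>70); rep("tab",g&(abs(P[...,2]-.068)<.006),.068)
b=L&(P[...,2]>.066)&(P[...,2]<.082)&(v>175)&~g; rep("block",b,.074)
t=L&(P[...,2]>.05)&(P[...,2]<.085)&(v>175); rep("both",t,.072)
hd=L&(P[...,2]>.08)&(v<120); rep("hood",hd,.09)
w=L&(V>150)&(S<60)&(v>120)&(P[...,2]<.035)&(P[...,2]>.0); rep("plate",w,.02)
print("bench z",np.median(P[300:350,100:200,2]))
# hood via red in scene cam, tab too
c=np.load("scene.npy",allow_pickle=True).item(); P,ray=cloud(c); o=np.array(c["origin"])
H,S,V=cv2.split(cv2.cvtColor(c["frame"],cv2.COLOR_BGR2HSV)); L=(v>230)&(u>160)&(u<430)
rep("caps2",L&(H>115)&(H<150)&(S>80)&(V>60)&(P[...,2]>.057),.062)
g=L&(H>50)&(H<90)&(S>70);rep("tab2",g&(P[...,2]>.064),.068)
rep("block2",L&(P[...,2]>.071)&(V<80)&(u>340),.074)
print(R.from_quat(get_state()["tcp_rot"]).as_matrix().round(3))
E
```

```text
caps 474 [0.5844 0.1461 0.062 ] medz 0.0627
  rect ((584.8803100585938, 146.17483520507812), (34.16905975341797, 71.00647735595703), 85.45397186279297)
tab 134 [0.4886 0.1394 0.068 ] medz 0.069
  rect ((489.04302978515625, 139.5174102783203), (12.829193115234375, 27.817113876342773), 85.1142578125)
block 311 [0.4907 0.156  0.074 ] medz 0.0746
  rect ((489.6517639160156, 149.38575744628906), (35.90706253051758, 39.02412796020508), 88.86507415771484)
both 525 [0.4893 0.1494 0.072 ] medz 0.0719
  rect ((489.8391418457031, 148.19728088378906), (39.16779708862305, 39.1272087097168), 88.86508178710938)
hood 4561 [0.6919 0.1376 0.09  ] medz 0.0917
  rect ((716.9418334960938, 129.0565185546875), (200.64205932617188, 136.22584533691406), 0.638772189617157)
plate 4290 [0.5178 0.1476 0.02  ] medz 0.0197
  rect ((530.9546508789062, 148.5757598876953), (97.3356704711914, 200.67996215820312), 85.95106506347656)
bench z 0.0005799938715534969
caps2 512 [0.5853 0.1467 0.062 ] medz 0.0617
  rect ((584.1055297851562, 146.94052124023438), (38.222259521484375, 69.57365417480469), 85.7531509399414)
tab2 145 [0.4904 0.14   0.068 ] medz 0.0684
  rect ((493.4451904296875, 140.1957244873047), (39.99538040161133, 19.60042381286621), 9.047091484069824)
block2 219 [0.4923 0.1596 0.074 ] medz 0.0738
  rect ((495.2823181152344, 165.270263671875), (30.149059295654297, 42.3263053894043), 85.36511993408203)
[[ 0.906  0.423 -0.001]
 [ 0.423 -0.906  0.002]
 [ 0.    -0.002 -1.   ]]
```

```bash
python3 -m crank '[[[413,-262,0],29.5,0],[[413,-262,0],29.5,0],[[413,-262,0],29.5,0],[[413,-262,0],29.5,0],[[413,-262,0],29.5,0],[[413,-262,0],29.5,0],[[413,-262,0],29.5,0],[[413,-262,0],29.5,0],[[413,-262,0],29.5,0],[[413,-262,0],29.5,0]]' 40
python3 - <<'E'
from h import *
s=get_state(); M=R.from_quat(s["tcp_rot"]).as_matrix(); print(s["time"],s["qpos"],np.degrees(np.arctan2(M[1,0],M[0,0])))
print("tool shift to hover mm",M.T@(np.array([.4905,.153,.19])-s["eef_pos"])*1000)
E
```

```text
time: 1.1
eef_pos: [0.5497, -0.1967, 0.2309]
tcp_rot: [0.999, -0.038, -0.0, -0.0]
contact_force: [-0.7, -0.5, -0.4]
opening: 0.999
finger_force: 0.0
1.1 [-5.17514351e-01  8.80054003e-02  1.80606479e+00  4.13195747e-04
  1.24828167e+00  1.12983297e+00] -4.393550683116752
tool shift to hover mm [ -85.80709524 -344.12463689   41.1632566 ]
```

```bash
python3 -m crank '[[[-86,-347,20],0,0],[[-86,-347,20],0,0],[[-86,-347,20],0,0],[[-86,-347,20],0,0],[[-86,-347,20],0,0],[[-86,-347,20],0,0],[[-86,-347,20],0,0],[[-86,-347,20],0,0],[[-86,-347,20],0,0],[[-86,-347,20],0,0]]'
python3 - <<'E'
from h import *
c=read_camera("wrist"); cv2.imwrite("pics/w1.png",c["frame"]); P,ray=cloud(c); o=np.array(c["origin"])
H,S,V=cv2.split(cv2.cvtColor(c["frame"],cv2.COLOR_BGR2HSV)); Z=P[...,2]; th=np.radians(-4.5)
D=np.array([np.cos(th),np.sin(th)]); N=np.array([-D[1],D[0]])
def rep(n,m,z):
    ys,xs=np.nonzero(m)
    if len(xs)<20: print(n,"none");return
    Q=o+ray[ys,xs]*((z-o[2])/ray[ys,xs][:,2:]); q=Q[:,:2]-[.4905,.153]; a=q@D*1000;b=q@N*1000
    print(n,len(xs),np.median(Z[ys,xs]).round(4),"along",np.percentile(a,[1,50,99]).round(1),"across",np.percentile(b,[1,50,99]).round(1),cv2.minAreaRect(Q[:,:2].astype(np.float32)*1000)[2])
near=np.linalg.norm(P[...,:2]-[.49,.153],axis=2)<.05
g=(H>50)&(H<90)&(S>70)&near
rep("tab",g&(Z>.063),.068); rep("block",near&~g&(Z>.068)&(Z<.085),.074)
rep("caps",(H>115)&(H<150)&(S>80)&(V>60)&(Z>.055),.062)
s=get_state(); print(s["time"],s["eef_pos"],s["qpos"])
E
```

```text
time: 2.1
eef_pos: [0.4904, 0.1524, 0.2111]
tcp_rot: [0.999, -0.039, -0.0, 0.0]
contact_force: [-0.9, -0.8, 0.5]
opening: 1.001
finger_force: 0.0
tab 1169 0.2901 along [-291.7 -180.1   13.4] across [-178.3  -13.1  183.4] 85.12741088867188
block 718 0.0731 along [-19.5   1.   19.7] across [-4.7  4.6 14.8] 85.8182144165039
caps 1180 0.0615 along [ 60.7  99.6 127.4] across [-15.1   5.4  17.3] 86.30473327636719
2.15 [0.49062063 0.15195134 0.21123119] [ 1.02865939e-01 -5.50852498e-02  1.98804024e+00 -5.62185007e-04
  1.20881902e+00  1.75330225e+00]
```

View pics/w1.png

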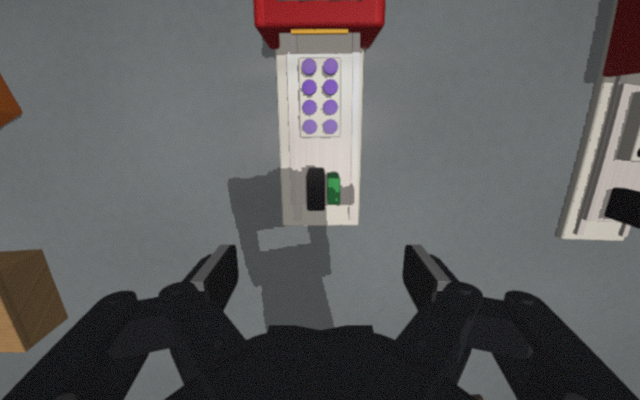

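The wrist view shows block and tab at (323,188), caps above them, and the gripper aligned with the slide. The block measures -20 to 20 mm along and -4.7 to 14.8 mm across, so the estimate is right. I'll descend and squeeze.

```bash
python3 -m crank '[[[0,-1,50],0,0],[[0,-1,100],0,0],[[0,-1,140],0,0],[[0,-1,165],0,0],[[0,-1,175],0,0],[[0,-1,175],0,0],[[0,-1,175],0,80],[[0,-1,175],0,120]]' 40
python3 -m crank '[[[0,0,0],0,255],[[0,0,0],0,255],[[0,0,0],0,255],[[0,0,0],0,255],[[0,0,0],0,255],[[0,0,0],0,255]]' 40
```

```text
time: 2.95
eef_pos: [0.4923, 0.154, 0.0385]
tcp_rot: [0.999, -0.039, 0.002, -0.0]
contact_force: [-0.4, -0.6, 0.1]
opening: 0.691
finger_force: 0.0
time: 3.55
eef_pos: [0.492, 0.1528, 0.0385]
tcp_rot: [0.999, -0.037, 0.002, 0.002]
contact_force: [-0.6, -2.8, 5.7]
opening: 0.325
finger_force: 41.1
```

```bash
python3 -m crank '[[[5,0,0],0,255],[[12,0,0],0,255],[[20,0,0],0,255],[[28,0,0],0,255],[[36,0,0],0,255],[[44,0,0],0,255],[[50,0,0],0,255],[[50,0,0],0,255]]'
```

```text
time: 4.35
eef_pos: [0.5425, 0.1492, 0.0386]
tcp_rot: [0.999, -0.037, 0.002, 0.002]
contact_force: [2.4, -2.1, 5.8]
opening: 0.331
finger_force: 42.5
```

Moved 50 mm with almost no resistance; the grip is holding. I'll carry on.

```bash
python3 -m crank '[[[8,0,0],0,255],[[16,0,0],0,255],[[24,0,0],0,255],[[32,0,0],0,255],[[40,0,0],0,255],[[45,0,0],0,255],[[48,0,0],0,255],[[50,0,0],0,255],[[50,0,0],0,255]]'
python3 - <<'E'
from h import *
c=read_camera("wrist"); cv2.imwrite("pics/w2.png",c["frame"])
c=read_camera("scene"); cv2.imwrite("pics/s2.png",cv2.resize(c["frame"][220:380,160:440],None,fx=2.5,fy=2.5))
E
```

```text
time: 5.25
eef_pos: [0.5915, 0.1457, 0.0385]
tcp_rot: [0.999, -0.037, 0.002, 0.002]
contact_force: [-0.5, -1.4, 5.9]
opening: 0.333
finger_force: 43.3
```

View pics/w2.png

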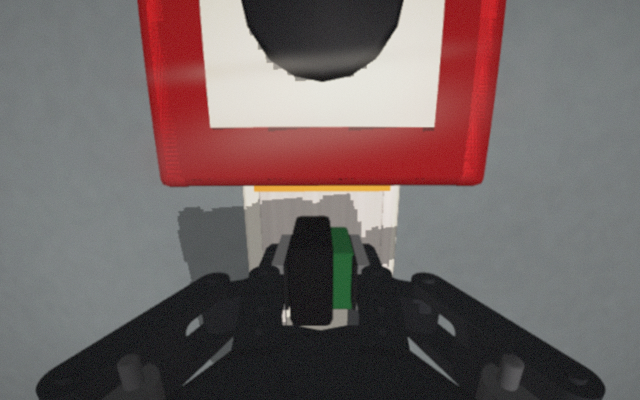

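The wrist view shows the rack under the hood. The block and tab are gripped at (320,270), close in front of the hood edge at row 185. A small nudge, then release slowly and lift.

```bash
python3 -m crank '[[[2,0,0],0,255],[[2,0,0],0,255],[[0,0,0],0,120],[[0,0,0],0,80],[[0,0,0],0,0],[[0,0,0],0,0],[[0,0,0],0,0]]'
python3 -m crank '[[[0,0,-20],0,0],[[0,0,-50],0,0],[[0,0,-90],0,0],[[0,0,-130],0,0],[[0,0,-150],0,0],[[0,0,-150],0,0],[[0,0,-150],0,0]]'
python3 - <<'E'
from h import *
c=read_camera("wrist"); cv2.imwrite("pics/w3.png",c["frame"]); P,ray=cloud(c); o=np.array(c["origin"])
H,S,V=cv2.split(cv2.cvtColor(c["frame"],cv2.COLOR_BGR2HSV)); Z=P[...,2]; th=np.radians(-4.5)
D=np.array([np.cos(th),np.sin(th)]); N=np.array([-D[1],D[0]])
near=np.linalg.norm(P[...,:2]-[.59,.146],axis=2)<.04
g=(H>50)&(H<90)&(S>70)&near
for n,m,z in(("tab",g&(Z>.063),.068),("block",near&~g&(Z>.068)&(Z<.085),.074)):
    r=ray[m]; q=(o+r*((z-o[2])/r[:,2:]))[:,:2]-[.4905,.153]
    print(n,len(q),np.percentile(q@D*1000,[1,50,99]).round(1),np.percentile(q@N*1000,[1,50,99]).round(1))
E
```

```text
time: 6.05
eef_pos: [0.5901, 0.1467, 0.0364]
tcp_rot: [0.999, -0.039, 0.0, -0.0]
contact_force: [-0.2, -0.1, 0.2]
opening: 1.0
finger_force: 0.0
time: 6.75
eef_pos: [0.5897, 0.1465, 0.1857]
tcp_rot: [0.999, -0.039, -0.0, -0.0]
contact_force: [-0.1, -0.3, -1.1]
opening: 0.997
finger_force: 0.0
tab 983 [-161.6  -60.7  113.9] [-175.1  -12.2  157.7]
block 849 [ 79.9  99.8 118.9] [-4.2  5.3 15.5]
```

View pics/w3.png

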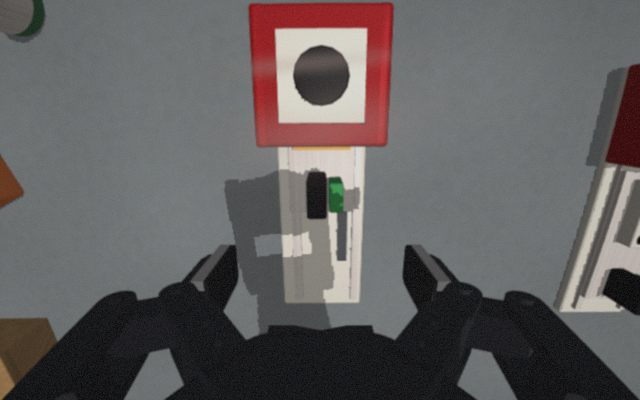

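The wrist view shows the block at (317,195), 99.8 mm from where it started, with the tab sprung out (gap visible at (329,195)). The gripper is clear of everything.

```bash
python3 -c "from plant import ctrl; print(ctrl.sign_off())"
```

```text
the job is handed in; nothing more can be done
None
```

The loaded carriage is home (about 99.8 mm by camera), its lock tab looks sprung out, the empty carriage was never touched, and the job was handed in at about 7 s; no verdict came back.

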